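# Free a connector insert from the wiring jig with the spring-bar fork

## Robot

A 7-joint arm with a two-finger parallel gripper is mounted at the origin on the work surface. World frame = base frame: x ahead of the robot, y to its left, z up, the work surface at z = 0. Lengths are in m, angles in rad, forces in N, time in s.
With the tool pointing down it reaches from about 0.35 to 0.9 m from the base axis. Payload 8.1 kg.
Tool frame: the origin (TCP) lies at the very end of the fingers, on their centre line; the grasp point (between the pads) lies grip_point_offset behind it (grip_point_offset is the distance from the TCP to the grasp point, in m); z points along the fingers, y is the direction in which the jaws open and shut (so a half turn about z gives the same grasp; the last joint's range is limited). The gripper opens to 92 mm and grips with 3 to 60 N. Pads are 19 mm wide; open, the fingers measure 130 mm over their backs; the gripper's body (75 mm by 190 mm) begins 47 mm behind the grasp point.
Start: joints at [1.228, 0.434, 0.025, 1.573, -0.012, 1.134, -0.075], TCP at [0.148, -0.607, 0.196] pointing down, gripper open.
Joint ranges: [-2.62, 2.62], [-0.44, 2.09], [-1.27, 1.32], [0.08, 2.57], [-1.32, 4.46], [0.12, 2], [-2.74, 2.74]. Speed limits (rad/s): [2.22, 2.22, 3.01, 3.01, 3.14, 3.14, 3.14].

## Interface

Orientations are given as a rotation vector (axis times angle).
In Python, from cell import * gives the robot as it stands.
- The arm moves only by the tool drive_tool, never from a script. Its argument "increments" is a list of rows, each an object of numbers: "grip": the gripper's target within -1 to 1 (shut at 1, half-way at 0, fully open at -1); "tx", "ty", "tz": the shift along the world's x, y, z normalised to -1 to 1, where 1 is 400 mm; "turn": the turn about the world's z normalised to -1 to 1, where 1 is 60 degrees. In form: [{"grip": .., "tx": .., "ty": .., "tz": .., "turn": ..}, ...]. A call has 1 to 20 rows; each row is the pose to reach, as a shift and turn from the pose measured when the call began; what a row does not reach only later rows make up. A row lasts 1/10 s, in which the tool goes at most 50 mm and 8.59 degrees, less where a joint would pass 70% of its speed; a pose out of reach is approached as far as the arm can. A call with a number of a shift or a turn outside -1 to 1 is refused whole. A call with a gripper value outside its range is refused whole. The fingers move at their own pace and stop on an object; "newtons" is the grip in N (left out, the last holds). Time passes only in rows, so rows that repeat a pose let the fingers close. It gives the time, the measured TCP pose, the force and the opening at its end, in the units of the state.
- observe(): the state, without advancing time (a new reading comes with each control period).
- get_image(name): name is "side" or "top"; returns the picture (400x640x3 uint8, red, green, blue); there is no depth.
- camera_info(name): a dict with "fx", "fy", "cx", "cy" (pixels), "eye" and "rotation" of the camera in the world. Camera axes: x right, y down, z forward; pixel columns grow to the right and rows downward; lengths in m; the calibration is good to about 2 mm. A picture is of the moment at which its call begins. camera_info takes no time and is no camera call.
- sign_off(): hands the job in, once; it reports no verdict.
The state is a dict: "clock": time; "joints": joint angles; "dq": joint speeds; "joint_efforts": joint torques, N m; "position": TCP position; "ee_rot": TCP orientation; "force": force on the tool from outside, world axes, zero at the start; "ft_torque": the same for the moment, N m; "width": opening from 0.0 (shut) to 1.0 (fully open).
Only numpy, scipy, OpenCV 4.12 (cv2) and the standard library are available. Lean on these libraries where they do the work, as an engineer would, in place of code of your own. Each camera call takes 0.05 s, during which the arm holds its last target. There are 200 camera calls.

## Task

Take the orange-handled forked tool from its stand, straddle the spring bar of the jig with it and gently push the bar's red collar back, away from the insert, without ramming it against its end stop, and keep holding it until the grey connector insert has popped all the way up by itself. Then put the fork back in its stand, upright and fully down, and let go. Do not touch the bar or the insert with the gripper, do not pry at the insert with the fork, and leave the other things on the bench alone.

Things in the scene. Friction and masses are not known exactly. Their poses are not given: they have to be found in the camera images.
- jig: Fixed aluminium jig. Origin at bench level under the centre of the blue-walled nest that holds the insert; z up; +y runs along the spring bar, away from the insert. Plate 90 (x) x 12 mm thick, y -50 to 140 mm. Nest walls to x +-32, y +-37, z 40 mm. More than 13 N of the fork on the jig or bar does harm.
- bar_mid (a point): Point on the spring bar's axis (steel, 6 mm diameter, along the jig's y), 52 mm from the jig's origin in y, 37.5 mm above the bench, on the bare bar between a grey guide post (8 mm nearer the insert, 26 mm wide, 9 mm higher than the axis) and the red collar: the fork goes down astride here. Axes as the jig's.
- collar (a point): NOMINAL centre of the red collar's face that looks to the insert, 16 mm beyond bar_mid in y; the real collar (18 mm across, 5 thick) is clamped on the bar up to 8 mm off along y, unmeasured. Pushed to +y it draws the bar's tip off the insert: free after 8 to 10.5 mm, rigid end stop at 12.5 mm. Spring 2.5 N at first, 5.6 N at the stop, plus up to 3 N friction.
- lifter (a joint): Sprung brass plate under the insert: 0 m pressed down, 0.012 m all the way up. It lifts the insert by itself (2 to 3 N) as soon as the bar's tip has left the lug; about 0.0005 m while the insert is latched.
- insert_center (a point): Loose grey connector insert, 50 x 60 x 36 mm, with black contact holes on top and a steel lug (18 mm high with two upright cheeks) on the side of the bar; 80 g. Point: 18 mm above the centre of its underside, about 34 mm above the bench while latched and 46 mm when popped up. Axes as the jig's.
- fork_grip (a point): Loose forked tool, 90 g. Point: centre of its orange handle, 18 x 18 mm, 50 tall; z up it. Below: dark flange 36 (x) x 30 (y) x 5 mm, underside 30 mm below the point, and two steel tines down to 54 mm below it, at x +-5 to +-10 mm (gap 10), y +-5. To straddle the bar its y lies along the bar, either way round. It hangs in the stand by the flange and may tilt a little in the gripper under load.
- stand_mouth (a point): Fixed grey block 75 (x) x 65 (y) x 32 mm with a slot 28 (x) x 18 (y) mm through it for the fork's tines. Point: centre of the slot at the top face, 32 mm above the bench; the fork's axes lie along the stand's, either way round. Fork home: its handle centre is 30 mm above this point.
- spare_center (a point): Bystander: a second, loose insert like the one in the jig, standing on the bench. Point at its centre, 18 mm above the bench.
- crimper_center (a point): Bystander: loose crimping pliers lying flat, about 200 x 65 x 22 mm, black and orange grips. Point near its middle, 10 mm up; x along it, towards the jaws.
- bin_center (a point): Bystander: loose blue open parts bin 100 x 80 x 45 mm. Point on its vertical axis, 22 mm up.
Not all that is in view belongs to the job. There is more than one size of the part that bears fork_grip; the job needs the larger.

How it is judged:
By the outcome, as a careful person would: the job done as asked, in the order asked, and still so for the second after the job is handed in, with the robot touching nothing.
It also fails if it takes over 48 s, if anything falls off the work surface, if the arm or the gripper's body presses on something with over 40 N, if the wrist force passes 120 N, or if a joint passes its speed limit or range.

## Working session

There is one attempt and no reset: what is moved stays moved. The work goes in short steps, Python scripts to look and compute and a tool call to move; the robot and the scene stay as the last step left them, time stands still between calls to the robot, and variables do not carry over. Pictures are saved under pics/ and viewed, about 8 in all and at most 12, crops included, and the job is handed in when it is done.

Besides the shell and the picture viewer there is one more tool, called after ">>>" as name([rows], argument=value, ...), one row to a line, values as JSON. drive_tool: Moves the arm, as the interface text tells. Its arguments: {"type":"object","properties":{"increments":{"type":"array","items":{"type":"object","properties":{"grip":{"type":"number"},"tx":{"type":"number"},"ty":{"type":"number"},"tz":{"type":"number"},"turn":{"type":"number"}}}},"newtons":{"type":"number"}},"required":["increments"]}

```bash
mkdir -p pics; ls; python3 - <<'E'
from cell import *
import cv2
for n in("side","top"):
    cv2.imwrite(f"pics/{n}0.png",get_image(n)[:,:,::-1]); print(n,camera_info(n))
s=observe();print(s)
E
```

```text
pics
side {'fx': 407.0768962718422, 'fy': 407.0768962718422, 'cx': 316.02452678318025, 'cy': 198.7318786834765, 'eye': array([0.44517607, 0.70769849, 0.68500717]), 'rotation': array([-0.25269138,  2.80343   , -1.24067526])}
top {'fx': 390.03494093682457, 'fy': 390.03494093682457, 'cx': 316.7945905377073, 'cy': 201.42101535536804, 'eye': array([0.48897631, 0.04074896, 0.98181833]), 'rotation': array([-2.20523693,  2.15449132, -0.14327   ])}
{'clock': 0.1, 'joints': array([ 1.22838802,  0.43513995,  0.02500749,  1.57398536, -0.01159733,
        1.13398767, -0.07510931]), 'dq': array([-0.00110207, -0.00156364,  0.00387673, -0.00119845,  0.00134325,
       -0.00045211,  0.00042889]), 'joint_efforts': array([ 4.32082175e-03, -6.69129181e+01,  9.88783725e-01, -3.15145862e+01,
       -6.04972104e-02,  3.73361784e-02,  1.34580586e-05]), 'position': array([ 0.14825812, -0.60666241,  0.19544019]), 'ee_rot': array([-3.11772508e+00, -3.75459082e-01,  4.78359824e-04]), 'force': array([ 0.2617845 , -0.22492398, -1.00584115]), 'ft_torque': array([-0.01818524,  0.01848022, -0.00589785]), 'width': 1.0014366103205155}
```

View pics/top0.png

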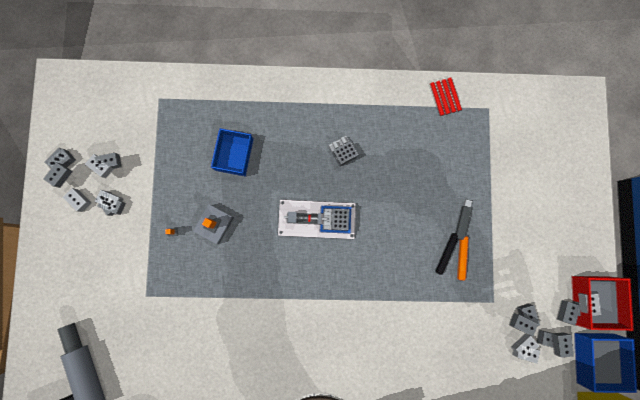

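View pics/side0.png

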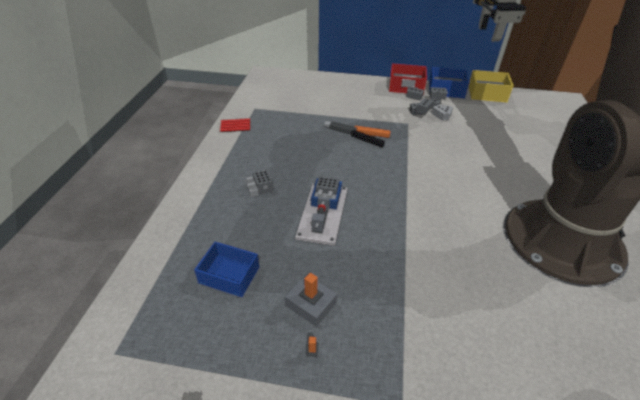

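The top view shows the jig at about (317,219) with the bar running left, the fork in its stand at (212,222), and a small fork at (170,231). The side view shows the fork at (312,288) and the jig at (322,210). Next I'll enlarge both.

```bash
cat > h.py <<'E'
import numpy as np, cv2
from cell import *
from scipy.spatial.transform import Rotation as R
def cam(n):
    c=camera_info(n); return c,R.from_rotvec(c["rotation"]).as_matrix()
def proj(n,p):
    c,M=cam(n); q=(np.atleast_2d(p)-c["eye"])@M
    return np.c_[c["fx"]*q[:,0]/q[:,2]+c["cx"],c["fy"]*q[:,1]/q[:,2]+c["cy"]]
def ray(n,uv,z):
    c,M=cam(n); uv=np.atleast_2d(uv).astype(float)
    d=np.c_[(uv[:,0]-c["cx"])/c["fx"],(uv[:,1]-c["cy"])/c["fy"],np.ones(len(uv))]@M.T
    return c["eye"]+d*((z-c["eye"][2])/d[:,2])[:,None]
def crop(im,x,y,w,h,k):
    return cv2.resize(im[y:y+h,x:x+w],None,fx=k,fy=k,interpolation=cv2.INTER_CUBIC)
E
python3 - <<'E'
from h import *
print(ray("top",[(317,219),(212,222),(280,219),(340,219)],0.03).round(3)); print(ray("side",[(320,320),(322,210)],0.03).round(3))
t=cv2.imread("pics/top0.png");s=cv2.imread("pics/side0.png")
a=crop(t,155,190,210,55,3.8); b=crop(s,275,170,90,195,3)
cv2.imwrite("pics/c1.png",np.vstack([a[:, :798],np.zeros((5,798,3),np.uint8)]))
c=crop(t,270,190,100,60,4); d=crop(t,180,195,70,55,5.5)
W=np.zeros((600,800,3),np.uint8); W[:240,:400]=c; W[250:250+d.shape[0],:d.shape[1]]=d; W[:585,420:690]=b; cv2.imwrite("pics/c1.png",W)
E
```

```text
[[ 0.546  0.015  0.03 ]
 [ 0.533  0.269  0.03 ]
 [ 0.544  0.105  0.03 ]
 [ 0.548 -0.041  0.03 ]]
[[0.504 0.316 0.03 ]
 [0.547 0.034 0.03 ]]
```

View pics/c1.png

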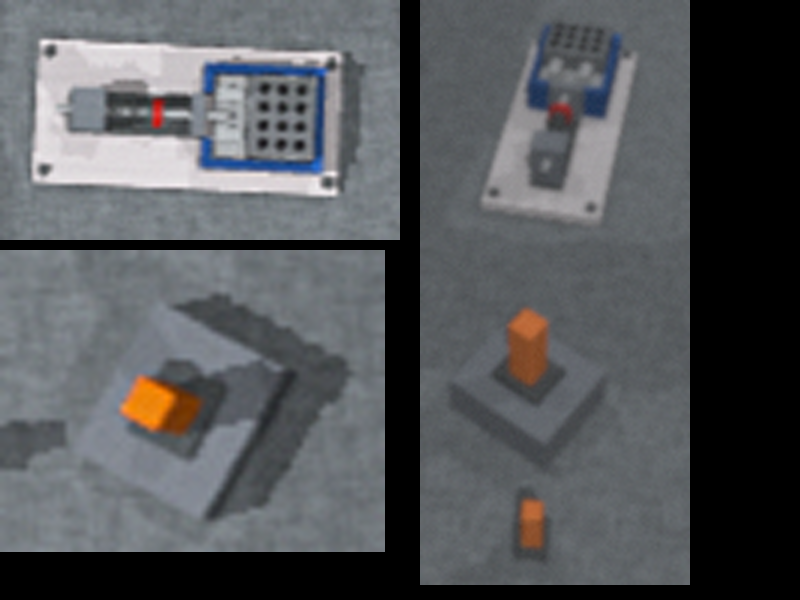

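```bash
python3 - <<'E'
from h import *
import cell; print([k for k in dir(cell) if k[0]!='_'], getattr(cell,'grip_point_offset',None))
def px(l,ox,oy,k,dy=0): l=np.array(l,float)-[0,dy]; return (l+.5)/k-.5+[ox,oy]
P=ray("top",px([(40,40),(343,53),(338,194),(35,180)],270,190,4),.012)
print("plate",P.round(4).tolist())
yax=((P[0]+P[3])-(P[1]+P[2]))[:2]; print("len",np.linalg.norm(yax)/2, np.linalg.norm(P[0]-P[3])); yax/=np.linalg.norm(yax)
c=P.mean(0)[:2]; o=c-yax*.045; print("jig yaw dir",yax,np.degrees(np.arctan2(yax[1],yax[0])),"origin",o,"bar_mid",o+yax*.052)
red=ray("top",px([(152,113),(163,113)],270,190,4),.0465)[:,:2]; print("collar y",(red-o)@yax, "x",(red-o)@[yax[1],-yax[0]])
S=ray("top",px([(165,305),(290,372),(208,518),(72,440)],180,195,5.5,250),.032)
e=[np.linalg.norm(S[i]-S[i-1]) for i in range(4)];print("stand",S.round(4).tolist(),np.round(e,4),S.mean(0))
for i in range(4): d=S[i]-S[i-1];print(np.degrees(np.arctan2(d[1],d[0])))
print("handle top",ray("top",px([(147,403)],180,195,5.5,250),.087))
# side handle top: crop off 275,170 k3, W x offset 420
print("side handle top",ray("side",px([(528-420,323)],275,170,3),.087))
Q=px([(483-420,207),(602-420,220),(636-420,53)],275,170,3);print("side plate",ray("side",Q,.012))
print("side stand",ray("side",px([(449-420,393),(544-420,450),(606-420,377)],275,170,3),.032))
print("small fork",ray("top",[(170,231)],.04),ray("side",[(312,346)],.03))
s=observe();M=R.from_rotvec(s["ee_rot"]).as_matrix();print(M.round(3))
E
```

```text
['PlanningError', 'camera_info', 'get_image', 'grip_point_offset', 'observe', 'sign_off'] 0.0188
plate [[0.5935, 0.1089, 0.012], [0.59, -0.0807, 0.012], [0.5019, -0.0786, 0.012], [0.5064, 0.1093, 0.012]]
len 0.18882849610572594 0.087079114712469
jig yaw dir [0.0210283  0.99977888] 88.79507837220375 origin [ 0.54699286 -0.03028124] bar_mid [0.54808633 0.02170726]
collar y [0.06836733 0.06177458] x [-0.00105558 -0.00076143]
stand [[0.575, 0.2768, 0.032], [0.5467, 0.2206, 0.032], [0.4819, 0.2534, 0.032], [0.5146, 0.3143, 0.032]] [0.071  0.0629 0.0726 0.069 ] [0.52953415 0.26628895 0.032     ]
-31.820586924480693
-116.73872641990191
153.11397958464948
61.7607402524621
handle top [[0.52908338 0.2684902  0.087     ]]
side handle top [[0.52948993 0.26864288 0.087     ]]
side plate [[ 0.59226632  0.1163273   0.012     ]
 [ 0.50394948  0.11297937  0.012     ]
 [ 0.50218096 -0.07799236  0.012     ]]
side stand [[0.57571288 0.28967066 0.032     ]
 [0.51051321 0.31817531 0.032     ]
 [0.48113424 0.26038633 0.032     ]]
small fork [[0.50872643 0.36535391 0.04      ]] [[0.50856166 0.36789395 0.03      ]]
[[ 0.971  0.237 -0.   ]
 [ 0.237 -0.971  0.001]
 [-0.    -0.001 -1.   ]]
```

The top and side views agree on the handle, at (0.529, 0.268). The stand's y axis points about 62.5°, the bar's about 88.8°. The collar sits about 6 mm nearer than nominal.

>>> drive_tool([
  {"grip": 0.2,"tx": 0.75,"ty": 1,"tz": 0,"turn": 1},
  {"grip": 0.2,"tx": 0.75,"ty": 1,"tz": 0,"turn": 1},
  {"grip": 0.2,"tx": 0.75,"ty": 1,"tz": 0,"turn": 1},
  {"grip": 0.2,"tx": 0.75,"ty": 1,"tz": 0,"turn": 1},
  {"grip": 0.2,"tx": 0.75,"ty": 1,"tz": 0,"turn": 1},
  {"grip": 0.2,"tx": 0.75,"ty": 1,"tz": 0,"turn": 1},
  {"grip": 0.2,"tx": 0.75,"ty": 1,"tz": 0,"turn": 1},
  {"grip": 0.2,"tx": 0.75,"ty": 1,"tz": 0,"turn": 1},
  {"grip": 0.2,"tx": 0.75,"ty": 1,"tz": 0,"turn": 1},
  {"grip": 0.2,"tx": 0.75,"ty": 1,"tz": 0,"turn": 1},
  {"grip": 0.2,"tx": 0.75,"ty": 1,"tz": 0,"turn": 1},
  {"grip": 0.2,"tx": 0.75,"ty": 1,"tz": 0,"turn": 1},
])

```text
clock: 1.3
position: [0.4487, -0.2054, 0.1951]
ee_rot: [-2.509, -1.888, 0.002]
force: [-0.9, -0.7, 0.1]
width: 0.4
```

>>> drive_tool([
  {"grip": 0.2,"tx": 0.15,"ty": 1,"tz": 0,"turn": 1},
  {"grip": 0.2,"tx": 0.15,"ty": 1,"tz": 0,"turn": 1},
  {"grip": 0.2,"tx": 0.15,"ty": 1,"tz": 0,"turn": 1},
  {"grip": 0.2,"tx": 0.15,"ty": 1,"tz": 0,"turn": 1},
  {"grip": 0.2,"tx": 0.15,"ty": 1,"tz": 0,"turn": 1},
  {"grip": 0.2,"tx": 0.15,"ty": 1,"tz": 0,"turn": 1},
  {"grip": 0.2,"tx": 0.15,"ty": 1,"tz": 0,"turn": 1},
  {"grip": 0.2,"tx": 0.15,"ty": 1,"tz": 0,"turn": 1},
  {"grip": 0.2,"tx": 0.15,"ty": 1,"tz": 0,"turn": 1},
  {"grip": 0.2,"tx": 0.15,"ty": 1,"tz": 0,"turn": 1},
  {"grip": 0.2,"tx": 0.15,"ty": 1,"tz": 0,"turn": 1},
])

```text
clock: 2.4
position: [0.5089, 0.192, 0.1946]
ee_rot: [-1.233, -2.889, 0.006]
force: [-0.3, -0.1, -0.8]
width: 0.402
```

```bash
cat >> h.py <<'E'
def yaw():
    s=observe();M=R.from_rotvec(s["ee_rot"]).as_matrix();return s["position"],np.degrees(np.arctan2(M[1,1],M[0,1])),s
E
python3 - <<'E'
from h import *
p,a,s=yaw();print(p,a,s["joints"])
print((np.array([.5294,.2685])-p[:2])/.4,(62.5-a)/60)
E
```

```text
[0.5089295  0.191967   0.19460803] 43.774608478338884 [ 0.09381405  0.41003547 -0.75278232  1.72540472  0.30727395  1.13163526
  0.01287189]
[0.05117626 0.19133249] 0.31208985869435196
```

>>> drive_tool([
  {"grip": 0.2,"tx": 0.051,"ty": 0.191,"tz": -0.18,"turn": 0.312},
  {"grip": 0.2,"tx": 0.051,"ty": 0.191,"tz": -0.18,"turn": 0.312},
  {"grip": 0.2,"tx": 0.051,"ty": 0.191,"tz": -0.18,"turn": 0.312},
  {"grip": 0.2,"tx": 0.051,"ty": 0.191,"tz": -0.18,"turn": 0.312},
  {"grip": 0.2,"tx": 0.051,"ty": 0.191,"tz": -0.18,"turn": 0.312},
])

```text
clock: 2.9
position: [0.5302, 0.266, 0.1233]
ee_rot: [0.753, 3.049, -0.008]
force: [0.0, -0.0, 0.6]
width: 0.397
```

```bash
python3 - <<'E'
from h import *
p,a,s=yaw();print(p,a)
A=get_image("side")[:,:,::-1].copy();B=get_image("top")[:,:,::-1]
print(proj("side",[p,[.5294,.2685,.087]]))
cv2.imwrite("pics/c2.png",np.vstack([crop(A,250,200,130,130,4),])) if 0 else cv2.imwrite("pics/c2.png",np.hstack([crop(A,255,200,120,140,3.3),crop(B,160,180,110,140,3.3)]))
E
```

```text
[0.53017191 0.26602294 0.12330902] 62.24133161112075
[[310.51311389 263.38752305]
 [310.730457   277.27705059]]
```

View pics/c2.png

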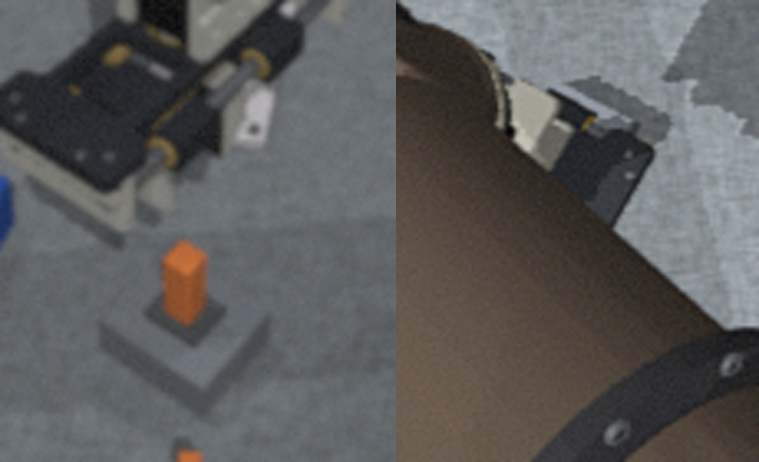

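The side crop shows the fork upright and clear below the gripper, with its top at about (311,276) against a predicted (310.7,277.3).

>>> drive_tool([
  {"grip": 0,"tx": -0.002,"ty": 0.006,"tz": 0,"turn": 0.004},
  {"grip": 0,"tx": -0.002,"ty": 0.006,"tz": -0.04,"turn": 0.004},
  {"grip": 0,"tx": -0.002,"ty": 0.006,"tz": -0.08,"turn": 0.004},
  {"grip": 0,"tx": -0.002,"ty": 0.006,"tz": -0.12,"turn": 0.004},
  {"grip": 0,"tx": -0.002,"ty": 0.006,"tz": -0.16,"turn": 0.004},
  {"grip": 0,"tx": -0.002,"ty": 0.006,"tz": -0.18,"turn": 0.004},
  {"grip": 0,"tx": -0.002,"ty": 0.006,"tz": -0.18,"turn": 0.004},
])

```text
clock: 3.7
position: [0.5286, 0.2684, 0.0502]
ee_rot: [-0.746, -3.052, 0.009]
force: [-0.9, 0.5, 0.4]
width: 0.503
```

```bash
python3 - <<'E'
from h import *
p,a,s=yaw();print(p,a,s["force"])
E
```

```text
[0.52861871 0.26842551 0.05016073] 62.535913804506855 [-0.89539543  0.4745761   0.36342775]
```

>>> drive_tool([
  {"grip": 1,"tx": 0,"ty": 0,"tz": 0},
  {"grip": 1,"tx": 0,"ty": 0,"tz": 0},
  {"grip": 1,"tx": 0,"ty": 0,"tz": 0},
  {"grip": 1,"tx": 0,"ty": 0,"tz": 0},
  {"grip": 1,"tx": 0,"ty": 0,"tz": 0},
  {"grip": 1,"tx": 0,"ty": 0,"tz": 0},
  {"grip": 1,"tx": 0,"ty": 0,"tz": 0},
  {"grip": 1,"tx": 0,"ty": 0,"tz": 0},
], newtons=40)

```text
invalid input
```

```bash
python3 - <<'E'
from h import *
p,a,s=yaw();print(p,a,s["force"],s["width"]*92)
E
```

```text
[0.52861871 0.26842551 0.05016073] 62.535913804506855 [-0.89539543  0.4745761   0.36342775] 46.236718446105805
```

>>> drive_tool([
  {"grip": 1,"tx": 0,"ty": 0,"tz": 0,"turn": 0},
  {"grip": 1,"tx": 0,"ty": 0,"tz": 0,"turn": 0},
  {"grip": 1,"tx": 0,"ty": 0,"tz": 0,"turn": 0},
  {"grip": 1,"tx": 0,"ty": 0,"tz": 0,"turn": 0},
  {"grip": 1,"tx": 0,"ty": 0,"tz": 0,"turn": 0},
  {"grip": 1,"tx": 0,"ty": 0,"tz": 0,"turn": 0},
  {"grip": 1,"tx": 0,"ty": 0,"tz": 0,"turn": 0},
  {"grip": 1,"tx": 0,"ty": 0,"tz": 0,"turn": 0},
], newtons=40)

```text
clock: 4.5
position: [0.529, 0.2688, 0.0506]
ee_rot: [0.746, 3.051, -0.008]
force: [1.5, 0.1, 4.6]
width: 0.184
```

```bash
python3 - <<'E'
from h import *
p,a,s=yaw();print(p,a,s["force"],s["width"]*92)
E
```

```text
[0.52902546 0.26875354 0.05058185] 62.53556468517468 [1.47086964 0.09618524 4.56202161] 16.92114418617341
```

>>> drive_tool([
  {"grip": 1,"tx": 0,"ty": 0,"tz": 0.06,"turn": 0},
  {"grip": 1,"tx": 0,"ty": 0,"tz": 0.13,"turn": 0},
  {"grip": 1,"tx": 0,"ty": 0,"tz": 0.2,"turn": 0},
  {"grip": 1,"tx": 0,"ty": 0,"tz": 0.25,"turn": 0},
  {"grip": 1,"tx": 0,"ty": 0,"tz": 0.25,"turn": 0},
  {"grip": 1,"tx": 0.01,"ty": -0.1,"tz": 0.25,"turn": 0.1},
  {"grip": 1,"tx": 0.02,"ty": -0.2,"tz": 0.25,"turn": 0.2},
  {"grip": 1,"tx": 0.03,"ty": -0.3,"tz": 0.25,"turn": 0.3},
  {"grip": 1,"tx": 0.04,"ty": -0.4,"tz": 0.25,"turn": 0.438},
  {"grip": 1,"tx": 0.045,"ty": -0.5,"tz": 0.25,"turn": 0.438},
  {"grip": 1,"tx": 0.0475,"ty": -0.56,"tz": 0.25,"turn": 0.438},
  {"grip": 1,"tx": 0.0475,"ty": -0.61,"tz": 0.2,"turn": 0.438},
  {"grip": 1,"tx": 0.0475,"ty": -0.61,"tz": 0.14,"turn": 0.438},
  {"grip": 1,"tx": 0.0475,"ty": -0.61,"tz": 0.14,"turn": 0.438},
  {"grip": 1,"tx": 0.0475,"ty": -0.61,"tz": 0.14,"turn": 0.438},
])

```text
clock: 6.0
position: [0.5472, 0.0252, 0.106]
ee_rot: [-0.031, -3.141, 0.007]
force: [0.2, 0.9, -0.2]
width: 0.186
```

```bash
python3 - <<'E'
from h import *
p,a,s=yaw();print(p,a,s["force"],s["ft_torque"],s["width"]*92)
A=get_image("side")[:,:,::-1];B=get_image("top")[:,:,::-1]
cv2.imwrite("pics/sideH.png",A);cv2.imwrite("pics/topH.png",B)
cv2.imwrite("pics/c3.png",np.hstack([crop(A,285,150,75,95,6),crop(B,270,170,56,95,6)]))
E
```

```text
[0.54718    0.02523536 0.10601341] 88.86603394092631 [ 0.22980545  0.88648138 -0.19712868] [ 0.10869898 -0.19117771  0.01740537] 17.108338772818186
```

View pics/c3.png

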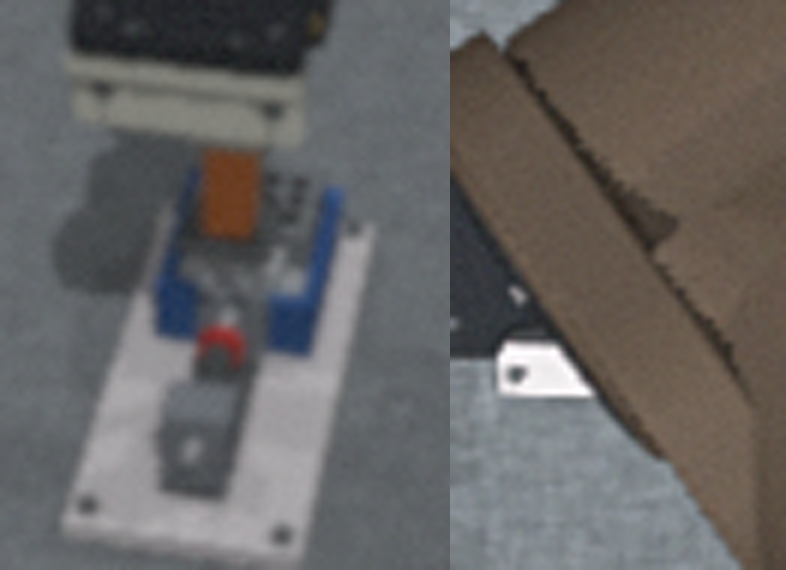

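```bash
python3 - <<'E'
from h import *
p,a,s=yaw()
y=np.array([np.cos(np.radians(a)),np.sin(np.radians(a)),0]);x=np.array([y[1],-y[0],0]);z=np.array([0,0,1])
c=p+z*.0115
def q(n,v): print(n,((proj("side",v)-[285,150]+.5)*6-.5).round(0).tolist())
q("handle +y face TL TR BL BR",[c+.009*y+i*.009*x+j*.025*z for j in(1,-1) for i in(-1,1)])
q("flange +y bottom edge",[c+.015*y+i*.018*x-.03*z for i in(-1,1)])
q("tine tips",[c+.005*y+i*x-.054*z for i in(-.01,-.005,.005,.01)])
q("tcp",[p])
b=np.array([.548,.0236,.0375]);q("barmid",[b]);q("bar at y+8..",[b+.010*y]);
q("bar-collar face ctr",[b+.013*y])
J=np.array([.547,-.0284,0])
q("plate corners",[J+x*i+y*j+.012*z for i,j in((-.045,.14),(.045,.14),(.045,-.05))])
E
```

```text
handle +y face TL TR BL BR [[251.0, 136.0], [201.0, 130.0], [247.0, 243.0], [199.0, 236.0]]
flange +y bottom edge [[268.0, 267.0], [172.0, 254.0]]
tine tips [[250.0, 294.0], [237.0, 292.0], [211.0, 289.0], [198.0, 287.0]]
tcp [[228.0, 196.0]]
barmid [[227.0, 330.0]]
bar at y+8.. [[222.0, 348.0]]
bar-collar face ctr [[221.0, 353.0]]
plate corners [[303.0, 559.0], [63.0, 523.0], [166.0, 200.0]]
```

The crop shows the handle where predicted, at crop (200–260, 150–238), but I see no finger over its +y face. I'll look at the hand in a wider crop.

```bash
python3 - <<'E'
from h import *
A=cv2.imread("pics/sideH.png")
a=crop(A,260,90,110,120,5); a=cv2.convertScaleAbs(a,alpha=1.7,beta=15)
cv2.imwrite("pics/c4.png",a)
E
```

```text
(no output)
```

View pics/c4.png

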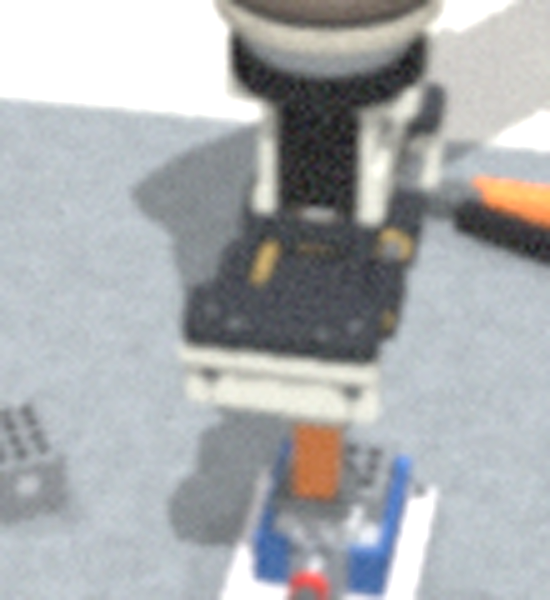

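```bash
python3 - <<'E'
from h import *
A=cv2.imread("pics/sideH.png")[:,:,::-1]; B=cv2.imread("pics/side0.png")[:,:,::-1]
for r in range(168,196,2): print(r,*[tuple(int(v) for v in A[r,c]) for c in (314,317,319,321,323,325,327,329,331)])
print("home ref",[tuple(int(v) for v in B[r,312]) for r in range(278,300,3)])
a=crop(B,440,0,120,70,6); cv2.imwrite("pics/c5.png",a)
E
```

```text
168 (132, 131, 123) (130, 132, 124) (132, 131, 124) (129, 130, 121) (129, 129, 122) (128, 130, 121) (112, 112, 105) (72, 72, 71) (74, 78, 76)
170 (131, 132, 124) (129, 130, 124) (132, 131, 124) (132, 133, 125) (133, 133, 125) (129, 129, 121) (130, 130, 124) (108, 110, 106) (113, 115, 109)
172 (99, 101, 98) (113, 114, 108) (117, 116, 111) (126, 125, 118) (126, 128, 121) (128, 129, 120) (130, 130, 122) (119, 119, 114) (127, 128, 122)
174 (71, 74, 76) (78, 79, 78) (85, 77, 71) (94, 84, 77) (96, 91, 83) (97, 94, 86) (101, 96, 90) (94, 95, 93) (113, 115, 113)
176 (71, 74, 77) (72, 70, 72) (93, 65, 48) (105, 63, 39) (103, 61, 37) (103, 67, 43) (96, 71, 54) (88, 90, 91) (98, 102, 106)
178 (69, 71, 74) (56, 59, 74) (91, 60, 45) (105, 59, 35) (108, 61, 34) (107, 61, 37) (96, 65, 47) (76, 74, 76) (84, 88, 91)
180 (65, 69, 73) (52, 57, 73) (91, 59, 44) (103, 58, 28) (105, 60, 33) (106, 62, 36) (94, 64, 46) (64, 63, 62) (72, 75, 79)
182 (65, 68, 74) (58, 58, 63) (92, 58, 40) (102, 60, 30) (106, 62, 34) (105, 60, 32) (98, 71, 53) (62, 60, 59) (84, 86, 90)
184 (59, 63, 72) (54, 53, 55) (92, 57, 38) (106, 59, 31) (106, 61, 32) (105, 60, 33) (93, 66, 52) (67, 66, 67) (67, 70, 74)
186 (70, 74, 84) (51, 49, 47) (91, 58, 37) (102, 58, 28) (106, 62, 32) (107, 62, 38) (87, 64, 53) (66, 68, 69) (62, 65, 67)
188 (52, 61, 73) (46, 45, 45) (86, 56, 42) (102, 63, 41) (100, 59, 37) (99, 59, 35) (68, 56, 49) (67, 69, 69) (78, 80, 82)
190 (53, 59, 69) (58, 59, 62) (63, 62, 61) (61, 58, 57) (60, 54, 53) (63, 52, 50) (55, 53, 55) (63, 66, 69) (79, 81, 84)
192 (45, 56, 73) (69, 70, 73) (63, 66, 67) (63, 66, 66) (62, 64, 64) (60, 60, 61) (59, 64, 64) (75, 76, 78) (121, 122, 124)
194 (50, 59, 76) (86, 88, 89) (83, 85, 86) (74, 77, 79) (81, 80, 83) (81, 84, 84) (76, 79, 79) (109, 110, 112) (123, 122, 126)
home ref [(190, 107, 60), (183, 105, 58), (135, 76, 42), (135, 79, 43), (137, 79, 45), (135, 75, 43), (126, 70, 41), (70, 66, 65)]
```

View pics/c5.png

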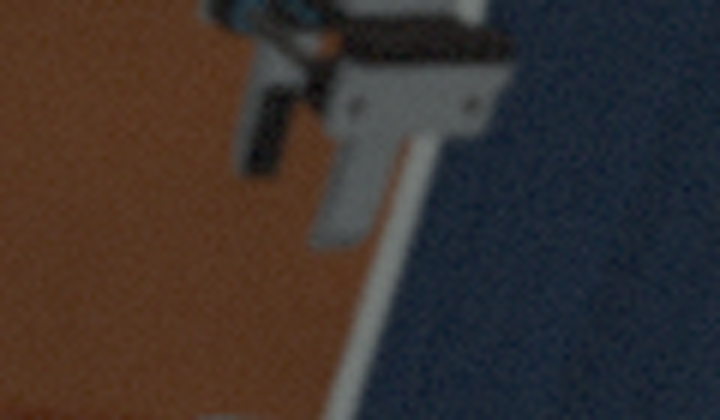

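```bash
python3 - <<'E'
from h import *
p0=np.array([.148,-.607,.1955]);y=np.array([.237,-.971,0]);z=np.array([0,0,1])
def q(n,v,o): print(n,((proj("side",v)-o+.5)*6-.5).round(0).tolist())
q("start tips inner -/+, outer -/+, tcp",[p0-.046*y,p0+.046*y,p0-.065*y,p0+.065*y,p0],[440,0])
q("z+47+19 at -y .065",[p0-.065*y+.066*z,p0-.046*y+.03*z],[440,0])
p,a,s=yaw();Y=np.array([0.02,1,0])
q("now tip inner, outer28, outer14",[p+.0085*Y,p+.0275*Y,p+.014*Y,p+.05*Y+.066*z],[285,150])
E
```

```text
start tips inner -/+, outer -/+, tcp [[310.0, 311.0], [243.0, 240.0], [325.0, 327.0], [231.0, 227.0], [276.0, 275.0]]
z+47+19 at -y .065 [[366.0, 191.0], [328.0, 251.0]]
now tip inner, outer28, outer14 [[224.0, 211.0], [214.0, 244.0], [221.0, 220.0], [205.0, 139.0]]
```

```bash
python3 - <<'E'
from h import *
z=np.array([0,0,1])
def q(n,v,o,k): print(n,((proj("side",v)-o+.5)*k-.5).round(0).tolist())
for nm,p,a,o,k,w in(("c2",np.array([.5302,.266,.1233]),62.24,[255,200],3.3,.0185),("c3",np.array([.5472,.0252,.106]),88.87,[285,150],6,.0085)):
    y=np.array([np.cos(np.radians(a)),np.sin(np.radians(a)),0]);x=np.array([y[1],-y[0],0])
    for dz in(0,.036):
        q(f"{nm} dz{dz} body end bottom corners",[p+.095*y+i*.0375*x+(.066+dz)*z for i in(-1,1)],o,k)
        q("   finger tips near in/out, far in/out",[p+j*y+dz*z for j in(w,w+.019,-w,-w-.019)],o,k)
E
```

```text
c2 dz0 body end bottom corners [[117.0, 291.0], [-5.0, 208.0]]
   finger tips near in/out, far in/out [[162.0, 232.0], [139.0, 256.0], [206.0, 189.0], [227.0, 168.0]]
c2 dz0.036 body end bottom corners [[114.0, 240.0], [-13.0, 157.0]]
   finger tips near in/out, far in/out [[161.0, 188.0], [137.0, 211.0], [206.0, 144.0], [228.0, 123.0]]
c3 dz0 body end bottom corners [[297.0, 242.0], [68.0, 211.0]]
   finger tips near in/out, far in/out [[228.0, 213.0], [218.0, 246.0], [236.0, 183.0], [245.0, 152.0]]
c3 dz0.036 body end bottom corners [[301.0, 155.0], [65.0, 124.0]]
   finger tips near in/out, far in/out [[229.0, 135.0], [219.0, 169.0], [238.0, 107.0], [247.0, 75.0]]
```

The rendered body corners and fingertips sit about 36–40 mm higher than the reported TCP in all three side views. The fork may therefore be held only by the top of its handle. I'll set it back in the stand and regrip deeper, testing for contact as I go down.

>>> drive_tool([
  {"grip": 1,"tx": 0,"ty": 0,"tz": 0.06,"turn": 0},
  {"grip": 1,"tx": 0,"ty": 0,"tz": 0.12,"turn": 0},
  {"grip": 1,"tx": -0.01,"ty": 0.1,"tz": 0.12,"turn": -0.1},
  {"grip": 1,"tx": -0.02,"ty": 0.2,"tz": 0.12,"turn": -0.2},
  {"grip": 1,"tx": -0.03,"ty": 0.3,"tz": 0.12,"turn": -0.3},
  {"grip": 1,"tx": -0.0455,"ty": 0.4,"tz": 0.12,"turn": -0.4},
  {"grip": 1,"tx": -0.0455,"ty": 0.5,"tz": 0.12,"turn": -0.439},
  {"grip": 1,"tx": -0.0455,"ty": 0.609,"tz": 0.12,"turn": -0.439},
  {"grip": 1,"tx": -0.0455,"ty": 0.609,"tz": 0.08,"turn": -0.439},
  {"grip": 1,"tx": -0.0455,"ty": 0.609,"tz": 0.02,"turn": -0.439},
  {"grip": 1,"tx": -0.0455,"ty": 0.609,"tz": 0.0,"turn": -0.439},
  {"grip": 1,"tx": -0.0455,"ty": 0.609,"tz": 0.0,"turn": -0.439},
])

```text
clock: 7.3
position: [0.5296, 0.2691, 0.1068]
ee_rot: [0.744, 3.052, -0.009]
force: [0.5, 0.1, -0.3]
width: 0.186
```

```bash
python3 - <<'E'
from h import *
p,a,s=yaw();print(p,a,s["force"],(np.array([.5290,.2687,.0506])-p)/.4,(62.54-a)/60)
A=get_image("side")[:,:,::-1]; cv2.imwrite("pics/c6.png",crop(A,265,200,95,120,5))
E
```

```text
[0.52955597 0.26914512 0.10683357] 62.58170218707879 [ 0.45027621  0.14877177 -0.26727029] [-0.00138993 -0.00111279 -0.14058393] -0.0006950364513131764
```

View pics/c6.png

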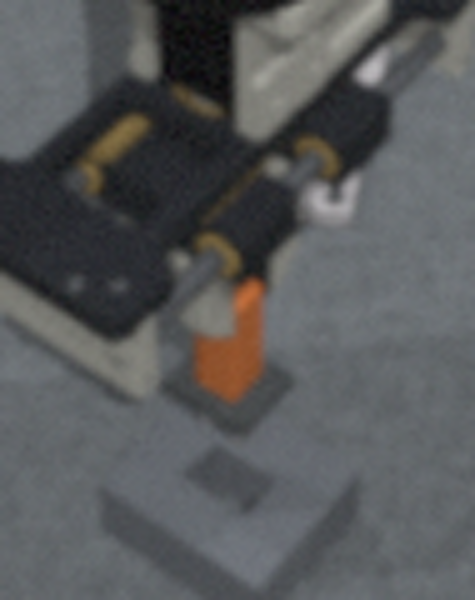

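The crop shows the near finger covering only the upper third of the handle, its tip at about (210,335). The fork hangs straight and the slot is clear below it at (230,475). I'll regrip 10 mm deeper, which is safe whichever tip height is right.

>>> drive_tool([
  {"grip": 1,"tx": -0.0014,"ty": -0.0011,"tz": -0.05,"turn": 0},
  {"grip": 1,"tx": -0.0014,"ty": -0.0011,"tz": -0.09,"turn": 0},
  {"grip": 1,"tx": -0.0014,"ty": -0.0011,"tz": -0.12,"turn": 0},
  {"grip": 1,"tx": -0.0014,"ty": -0.0011,"tz": -0.138,"turn": 0},
  {"grip": 1,"tx": -0.0014,"ty": -0.0011,"tz": -0.138,"turn": 0},
  {"grip": 0,"tx": -0.0014,"ty": -0.0011,"tz": -0.138,"turn": 0},
  {"grip": 0,"tx": -0.0014,"ty": -0.0011,"tz": -0.138,"turn": 0},
  {"grip": 0,"tx": -0.0014,"ty": -0.0011,"tz": -0.138,"turn": 0},
  {"grip": 0,"tx": -0.0014,"ty": -0.0011,"tz": -0.145,"turn": 0},
  {"grip": 0,"tx": -0.0014,"ty": -0.0011,"tz": -0.155,"turn": 0},
  {"grip": 0,"tx": -0.0014,"ty": -0.0011,"tz": -0.165,"turn": 0},
  {"grip": 0,"tx": -0.0014,"ty": -0.0011,"tz": -0.165,"turn": 0},
])

```text
clock: 8.55
position: [0.5291, 0.2687, 0.041]
ee_rot: [0.745, 3.052, -0.008]
force: [-0.5, 0.7, -0.2]
width: 0.496
```

```bash
python3 - <<'E'
from h import *
p,a,s=yaw();print(p,a,s["force"])
A=get_image("side")[:,:,::-1]; cv2.imwrite("pics/s7.png",A)
E
```

```text
[0.5291362  0.26869157 0.04098822] 62.56405869587905 [-0.45633546  0.74394035 -0.21295746]
```

>>> drive_tool([
  {"grip": 1,"tx": 0,"ty": 0,"tz": 0,"turn": 0},
  {"grip": 1,"tx": 0,"ty": 0,"tz": 0,"turn": 0},
  {"grip": 1,"tx": 0,"ty": 0,"tz": 0,"turn": 0},
  {"grip": 1,"tx": 0,"ty": 0,"tz": 0,"turn": 0},
  {"grip": 1,"tx": 0,"ty": 0,"tz": 0,"turn": 0},
  {"grip": 1,"tx": 0,"ty": 0,"tz": 0,"turn": 0},
  {"grip": 1,"tx": 0,"ty": 0,"tz": 0,"turn": 0},
], newtons=50)

```text
clock: 9.3
position: [0.5293, 0.2689, 0.0413]
ee_rot: [0.745, 3.051, -0.008]
force: [0.1, -0.3, -0.3]
width: 0.189
```

```bash
python3 - <<'E'
from h import *
p,a,s=yaw();print(p,a,s["force"],s["width"]*92)
E
```

```text
[0.52928965 0.2688748  0.04133595] 62.56509156882075 [ 0.07237186 -0.27200552 -0.25789658] 17.396307453913842
```

```bash
python3 - <<'E'
from h import *
for n,f in(("top","pics/top0.png"),("side","pics/side0.png"),("side","pics/sideH.png")):
    A=cv2.imread(f).astype(int); m=(A[:,:,2]>1.9*A[:,:,1])&(A[:,:,2]>1.7*A[:,:,0])&(A[:,:,2]>70)
    m[:170]=0;m[240:]=0;m[:,:285]=0;m[:,350:]=0
    v,u=np.nonzero(m); k=(abs(A[v,u,1]-A[v,u,0])<25); u=u[k];v=v[k]
    if n=="side": print(sorted(zip(v.tolist(),u.tolist())))
    uv=[u.mean(),v.mean()];print(f,len(u),u.min(),u.max(),v.min(),v.max(),[ray(n,uv,h)[0].round(4).tolist() for h in(.0375,.0465)])
    if n=="top":
        u0=309
        for c in (300,303,306,312,315,318): print(c,[int(x) for x in A[208:228,c].sum(1)//3])
E
```

```text
pics/top0.png 19 308 310 215 221 [[0.5481, 0.035, 0.0375], [0.5475, 0.035, 0.0465]]
300 [204, 192, 138, 133, 132, 81, 63, 60, 80, 126, 126, 73, 54, 55, 78, 115, 211, 225, 215, 218]
303 [205, 195, 130, 135, 133, 76, 59, 58, 71, 98, 102, 66, 60, 75, 77, 108, 209, 211, 219, 218]
306 [201, 196, 173, 136, 150, 106, 56, 48, 76, 137, 143, 82, 70, 84, 80, 106, 213, 208, 206, 221]
312 [198, 197, 196, 202, 196, 123, 55, 50, 57, 118, 200, 125, 88, 83, 80, 104, 200, 227, 224, 221]
315 [198, 198, 196, 202, 203, 136, 56, 50, 62, 127, 196, 129, 72, 74, 71, 81, 137, 203, 210, 206]
318 [200, 199, 185, 194, 192, 155, 124, 126, 123, 122, 136, 146, 130, 129, 133, 128, 132, 196, 194, 189]
[(205, 319), (205, 320), (205, 321), (205, 322), (205, 323), (205, 324), (206, 318), (206, 319), (206, 320), (206, 321), (206, 322), (206, 323), (206, 324), (207, 322), (207, 323), (207, 324), (208, 324)]
pics/side0.png 17 318 324 205 208 [[0.549, 0.0282, 0.0375], [0.5475, 0.0377, 0.0465]]
[(205, 319), (205, 320), (205, 321), (205, 322), (205, 323), (206, 318), (206, 319), (206, 320), (206, 321), (206, 322), (206, 323), (206, 324), (207, 322), (207, 323), (207, 324), (208, 324)]
pics/sideH.png 16 318 324 205 208 [[0.5492, 0.0285, 0.0375], [0.5478, 0.0379, 0.0465]]
```

>>> drive_tool([
  {"grip": 1,"tx": 0,"ty": 0,"tz": 0.06,"turn": 0},
  {"grip": 1,"tx": 0,"ty": 0,"tz": 0.13,"turn": 0},
  {"grip": 1,"tx": 0,"ty": 0,"tz": 0.2,"turn": 0},
  {"grip": 1,"tx": 0,"ty": 0,"tz": 0.25,"turn": 0},
  {"grip": 1,"tx": 0.01,"ty": -0.1,"tz": 0.25,"turn": 0.1},
  {"grip": 1,"tx": 0.02,"ty": -0.2,"tz": 0.25,"turn": 0.2},
  {"grip": 1,"tx": 0.03,"ty": -0.3,"tz": 0.25,"turn": 0.3},
  {"grip": 1,"tx": 0.04,"ty": -0.4,"tz": 0.25,"turn": 0.437},
  {"grip": 1,"tx": 0.046,"ty": -0.5,"tz": 0.25,"turn": 0.437},
  {"grip": 1,"tx": 0.046,"ty": -0.58,"tz": 0.25,"turn": 0.437},
  {"grip": 1,"tx": 0.046,"ty": -0.611,"tz": 0.2,"turn": 0.437},
  {"grip": 1,"tx": 0.046,"ty": -0.611,"tz": 0.13,"turn": 0.437},
  {"grip": 1,"tx": 0.046,"ty": -0.611,"tz": 0.1,"turn": 0.437},
  {"grip": 1,"tx": 0.046,"ty": -0.611,"tz": 0.1,"turn": 0.437},
  {"grip": 1,"tx": 0.046,"ty": -0.611,"tz": 0.1,"turn": 0.437},
])

```text
clock: 10.8
position: [0.548, 0.0254, 0.082]
ee_rot: [0.031, 3.139, -0.006]
force: [-0.1, 0.0, -0.3]
width: 0.191
```

```bash
python3 - <<'E'
from h import *
p,a,s=yaw();print(p,a,s["force"],s["width"]*92)
A=get_image("side")[:,:,::-1];cv2.imwrite("pics/sideH2.png",A)
y=np.array([np.cos(np.radians(a)),np.sin(np.radians(a)),0]);x=np.array([y[1],-y[0],0]);z=np.array([0,0,1]);c=p+z*.0207
o=[290,165];k=8
I=cv2.convertScaleAbs(crop(A,290,165,65,72,k),alpha=1.5)
def d(v,col):
    for u in ((proj("side",v)-o+.5)*k-.5): cv2.circle(I,tuple(int(t) for t in u),2,col,-1)
d([c+.005*y+i*x-.054*z for i in(-.01,-.005,.005,.01)]+[c+.015*y+i*x-.03*z for i in(-.018,.018)]+[c+.009*y+i*x-.025*z for i in(-.009,.009)],(0,255,0))
d([[.5477+t*.021,.0245+t,.0405] for t in(-.0,.012,.03)],(255,255,0))
cv2.imwrite("pics/c8.png",I)
E
```

```text
[0.54796975 0.02544968 0.08201202] 88.85824719269407 [-0.09081136  0.02630642 -0.34709858] 17.610579723851334
```

View pics/c8.png

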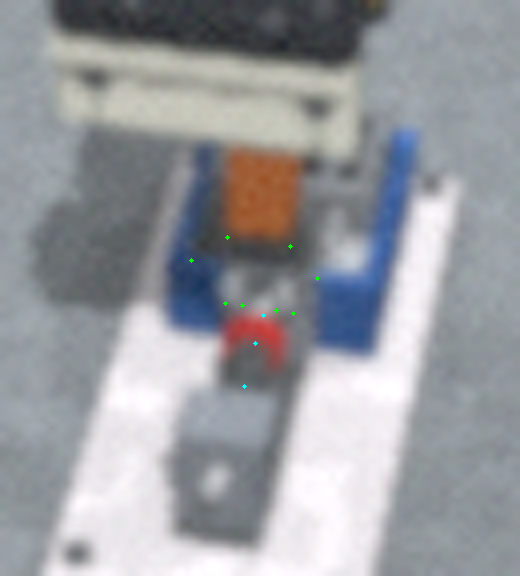

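The overlay puts the tines (crop 225–293, about 308) astride the bar line (258–263). The collar centre at (255,340) matches its prediction. I'll go down slowly and watch the force.

>>> drive_tool([
  {"grip": 1,"tx": -0.001,"ty": -0.001,"tz": 0,"turn": 0},
  {"grip": 1,"tx": -0.001,"ty": -0.001,"tz": -0.01,"turn": 0},
  {"grip": 1,"tx": -0.001,"ty": -0.001,"tz": -0.015,"turn": 0},
  {"grip": 1,"tx": -0.001,"ty": -0.001,"tz": -0.02,"turn": 0},
  {"grip": 1,"tx": -0.001,"ty": -0.001,"tz": -0.025,"turn": 0},
  {"grip": 1,"tx": -0.001,"ty": -0.001,"tz": -0.03,"turn": 0},
  {"grip": 1,"tx": -0.001,"ty": -0.001,"tz": -0.03,"turn": 0},
])

```text
clock: 11.55
position: [0.5477, 0.025, 0.0701]
ee_rot: [0.032, 3.139, -0.006]
force: [0.6, -0.8, -0.5]
width: 0.19
```

```bash
python3 - <<'E'
from h import *
p,a,s=yaw();print(p,a,s["force"],s["ft_torque"])
E
```

```text
[0.54771083 0.02499978 0.0700565 ] 88.84789261849099 [ 0.62234129 -0.83480919 -0.49927573] [ 0.05138676 -0.18660839  0.01458614]
```

>>> drive_tool([
  {"grip": 1,"tx": 0,"ty": 0,"tz": -0.006,"turn": 0},
  {"grip": 1,"tx": 0,"ty": 0,"tz": -0.012,"turn": 0},
  {"grip": 1,"tx": 0,"ty": 0,"tz": -0.018,"turn": 0},
  {"grip": 1,"tx": 0,"ty": 0,"tz": -0.024,"turn": 0},
  {"grip": 1,"tx": 0,"ty": 0,"tz": -0.026,"turn": 0},
  {"grip": 1,"tx": 0,"ty": 0,"tz": -0.026,"turn": 0},
])

```text
clock: 12.15
position: [0.5476, 0.025, 0.0595]
ee_rot: [0.031, 3.139, -0.006]
force: [-0.6, -1.0, -2.0]
width: 0.195
```

```bash
python3 - <<'E'
from h import *
for i in range(2):
    p,a,s=yaw();print(p,a,s["force"],s["ft_torque"]); A=get_image("side")[:,:,::-1]
cv2.imwrite("pics/sideD.png",A)
E
```

```text
[0.54763251 0.02502177 0.05951567] 88.85200274760258 [-0.62652644 -0.96883197 -1.99720873] [ 0.10527988 -0.18379974  0.00914989]
[0.54770587 0.02508926 0.05964466] 88.85889382309531 [-0.05171523  0.12608775 -0.25503636] [ 0.05923741 -0.17177815 -0.01206556]
```

>>> drive_tool([
  {"grip": 1,"tx": 0,"ty": 0.0025,"tz": 0,"turn": 0},
  {"grip": 1,"tx": 0,"ty": 0.0025,"tz": 0,"turn": 0},
])

```text
clock: 12.45
position: [0.5479, 0.0263, 0.0599]
ee_rot: [0.031, 3.139, -0.006]
force: [0.9, 0.4, -0.5]
width: 0.194
```

>>> drive_tool([
  {"grip": 1,"tx": 0,"ty": 0.0025,"tz": 0,"turn": 0},
  {"grip": 1,"tx": 0,"ty": 0.0025,"tz": 0,"turn": 0},
])

```text
clock: 12.65
position: [0.5479, 0.0273, 0.0599]
ee_rot: [0.031, 3.139, -0.007]
force: [-0.1, -0.8, -1.3]
width: 0.192
```

>>> drive_tool([
  {"grip": 1,"tx": 0,"ty": 0.0025,"tz": 0,"turn": 0},
  {"grip": 1,"tx": 0,"ty": 0.0025,"tz": 0,"turn": 0},
])

```text
clock: 12.85
position: [0.5479, 0.0276, 0.0599]
ee_rot: [0.032, 3.139, -0.008]
force: [0.7, -2.9, -1.3]
width: 0.187
```

>>> drive_tool([
  {"grip": 1,"tx": 0,"ty": 0.0025,"tz": 0,"turn": 0},
  {"grip": 1,"tx": 0,"ty": 0.0025,"tz": 0,"turn": 0},
])

```text
clock: 13.05
position: [0.5479, 0.028, 0.0598]
ee_rot: [0.032, 3.139, -0.01]
force: [0.4, -3.6, 0.5]
width: 0.19
```

>>> drive_tool([
  {"grip": 1,"tx": 0,"ty": 0.0025,"tz": 0,"turn": 0},
  {"grip": 1,"tx": 0,"ty": 0.0025,"tz": 0,"turn": 0},
])

```text
clock: 13.25
position: [0.5478, 0.0286, 0.0598]
ee_rot: [0.033, 3.139, -0.011]
force: [0.2, -4.7, 0.5]
width: 0.19
```

>>> drive_tool([
  {"grip": 1,"tx": 0,"ty": 0.0025,"tz": 0,"turn": 0},
  {"grip": 1,"tx": 0,"ty": 0.0025,"tz": 0,"turn": 0},
])

```text
clock: 13.45
position: [0.5479, 0.0296, 0.0598]
ee_rot: [0.033, 3.139, -0.011]
force: [-0.4, -4.4, -0.6]
width: 0.193
```

>>> drive_tool([
  {"grip": 1,"tx": 0,"ty": 0.002,"tz": 0,"turn": 0},
  {"grip": 1,"tx": 0,"ty": 0.004,"tz": 0,"turn": 0},
  {"grip": 1,"tx": 0,"ty": 0.006,"tz": 0,"turn": 0},
  {"grip": 1,"tx": 0,"ty": 0.008,"tz": 0,"turn": 0},
  {"grip": 1,"tx": 0,"ty": 0.01,"tz": 0,"turn": 0},
  {"grip": 1,"tx": 0,"ty": 0.01,"tz": 0,"turn": 0},
])

```text
clock: 14.05
position: [0.5479, 0.0335, 0.0598]
ee_rot: [0.033, 3.139, -0.011]
force: [0.1, -4.8, 0.5]
width: 0.191
```

>>> drive_tool([
  {"grip": 1,"tx": 0.0002,"ty": 0.002,"tz": 0,"turn": 0},
  {"grip": 1,"tx": 0.0002,"ty": 0.004,"tz": 0,"turn": 0},
  {"grip": 1,"tx": 0.0002,"ty": 0.006,"tz": 0,"turn": 0},
  {"grip": 1,"tx": 0.0002,"ty": 0.006,"tz": 0,"turn": 0},
])

```text
clock: 14.45
position: [0.548, 0.0358, 0.0598]
ee_rot: [0.033, 3.139, -0.012]
force: [0.1, -5.8, 0.3]
width: 0.19
```

```bash
python3 - <<'E'
from h import *
p,a,s=yaw();print(p,a,s["force"],s["ft_torque"]); A=get_image("side")[:,:,::-1]
cv2.imwrite("pics/sideE.png",A)
D=cv2.imread("pics/sideD.png")
r=lambda X:X[150:215,300:350].astype(int)
d=abs(r(A)-r(D)).sum(2)
print((d[::3,::2]//10))
E
```

```text
[0.54799486 0.03579586 0.05979268] 88.80505234396915 [ 0.06862846 -5.77393704  0.30763151] [-1.43116057 -0.22263522  0.01265907]
[[ 0  0  0  0  2  9  0 10  2  0  9  5  3  3  1 10  1  0  0  2  1  5  1  0
   0]
 [ 0  0  0  0  0 22 22  2  2  1  1  7 11 10  0 11  6  1  2  0  0  5  1  0
   1]
 [ 0  0  0  2  1  0  2  0  1  3  7 10  6  4  3 18 24 10  8 11 10  1  1  0
   1]
 [ 0  0  2  5  0  0 11 11  2  2  0  1  0  0  1  0  0  3  4  4  3  0  0  0
   0]
 [ 0  0  0  0  0  0  0  2  2  1  2  1  2  3  1  1  0  7 10 11  3  0  0  0
   0]
 [ 1  0  0  0  0  6  8  1  0  0  0  0  2  0  1  1  0  1  0  2  1  0  0  0
   0]
 [ 8  1  1  0  2  5  2  1  0  0  2  0  0  0  1  1  0  2  1  3  2  1  0  0
   0]
 [ 1  4  2  0  1  0  0  0  0  0  0  1  2  1  0  0  0  2  7  0  0  0  0  0
   0]
 [ 4  2  0  5  2  1  0  1  0  1  0  0  0  0  1  3  4  7  2  0  0  1  0  1
   0]
 [ 2  0  3  4  1  1  1  1  0  0  0  0  2  0  2  1  0  1  9  1  0  0  0  0
   0]
 [28 26 25 23 22 22 17 12  9  9  2  6  5  3  4  3  0  3  2  1  0  1  0  1
   0]
 [ 6 11  2  7  9 13 15 21 23 26 25 23 24 22 22 16 22 11  1  0  0  0  0  0
   0]
 [15  7  5  5  4  1  2  1  2  0  3  3  4  4  1  1  6  7  0  0  0  0  0  0
   0]
 [ 4  8  8  6  6  2  1  0  2  2  4  8  5  7  5  0  3  6  2  0  1  0  1  0
   0]
 [ 5 10 13 15 17 10 14 21 17 15 14 13 11  6  7  4  1  3  0  0  0  0  0  0
   0]
 [ 0  0  0  0  0  1  2  4 10  8  8 10 13 13  3  1  2  1  0  0  0  0  0  0
   1]
 [ 0  0  1  1  0  1  0  2  2  3  0  0  0  5  7  7  0  1  0  0  0  0  0  0
   0]
 [ 0  0  0  1  1  0  0  2  2  5  4  3  2  2  2  0  0  0  0  0  0  0  0  0
   0]
 [ 1  0  1  0  0  0  0  2  2  2  3  5  5  0  3  0  0  1  0  0  0  0  0  1
   2]
 [ 7  2  6 10 10  7  5  6  8  4  6  6  6  5  0  1  0  0  0  0  1  0  0  0
   1]
 [ 7  6  3  7 12 12 12 14 10  3  1  4  1  4  0  0  0  1  0  0  0  0  0  0
   0]
 [ 0  1  3  2  3  1  0  0  0  0  0  1  1  0  1  1  1  2  2  1  0  0  2  0
   0]]
```

>>> drive_tool([
  {"grip": 1,"tx": 0.0002,"ty": 0.002,"tz": 0,"turn": 0},
  {"grip": 1,"tx": 0.0002,"ty": 0.003,"tz": 0,"turn": 0},
  {"grip": 1,"tx": 0.0002,"ty": 0.004,"tz": 0,"turn": 0},
  {"grip": 1,"tx": 0.0002,"ty": 0.004,"tz": 0,"turn": 0},
  {"grip": 1,"tx": 0.0002,"ty": 0.004,"tz": 0,"turn": 0},
])

```text
clock: 15.0
position: [0.548, 0.037, 0.0598]
ee_rot: [0.033, 3.139, -0.013]
force: [-0.3, -6.1, 0.4]
width: 0.19
```

```bash
cat > chk.py <<'E'
from h import *
import sys
p,a,s=yaw();print(p,s["force"]); A=get_image("side")[:,:,::-1].astype(int); cv2.imwrite(f"pics/{sys.argv[1]}.png",A)
D=cv2.imread("pics/sideD.png").astype(int); E=cv2.imread("pics/sideE.png").astype(int)
q=lambda X,Y:abs(X-Y)[175:205,333:345].sum(2).mean().round(1)
print("insert change vs D,E",q(A,D),q(A,E),"DE",q(D,E))
for X in(D,E,A):
    m=(X[:,:,2]>1.9*X[:,:,1])&(X[:,:,2]>1.7*X[:,:,0])&(X[:,:,2]>70)&(abs(X[:,:,1]-X[:,:,0])<25);m[:195]=0;m[225:]=0;m[:,:305]=0;m[:,335:]=0
    v,u=np.nonzero(m);print("red",len(u),v.mean() if len(v) else 0, ray("side",[u.mean(),v.mean()],.0465)[0] if len(v) else 0)
E
python3 chk.py sideF
```

```text
[0.54803933 0.03701006 0.05977757] [-0.30884225 -6.13073327  0.40097299]
insert change vs D,E 14.8 6.9 DE 14.6
red 17 206.1764705882353 [0.5487024  0.03868469 0.0465    ]
red 5 209.2 [0.5472981  0.04858175 0.0465    ]
red 5 209.6 [0.5448521  0.04945905 0.0465    ][ WARN:0@2.558] global loadsave.cpp:1063 imwrite_ Unsupported depth image for selected encoder is fallbacked to CV_8U.
```

>>> drive_tool([
  {"grip": 1,"tx": 0,"ty": 0.0015,"tz": 0,"turn": 0},
  {"grip": 1,"tx": 0,"ty": 0.003,"tz": 0,"turn": 0},
  {"grip": 1,"tx": 0,"ty": 0.003,"tz": 0,"turn": 0},
  {"grip": 1,"tx": 0,"ty": 0.003,"tz": 0,"turn": 0},
])

```text
clock: 15.45
position: [0.5481, 0.0381, 0.0598]
ee_rot: [0.033, 3.139, -0.013]
force: [-0.4, -5.0, 1.1]
width: 0.188
```

```bash
python3 chk.py sideG 2>/dev/null
```

```text
[0.54806903 0.03812746 0.05977382] [-0.36488217 -5.01840464  1.05895288]
insert change vs D,E 20.2 13.8 DE 14.6
red 17 206.1764705882353 [0.5487024  0.03868469 0.0465    ]
red 5 209.2 [0.5472981  0.04858175 0.0465    ]
red 3 210.33333333333334 [0.54297445 0.05154462 0.0465    ]
```

>>> drive_tool([
  {"grip": 1,"tx": 0,"ty": 0.001,"tz": 0,"turn": 0},
  {"grip": 1,"tx": 0,"ty": 0.002,"tz": 0,"turn": 0},
  {"grip": 1,"tx": 0,"ty": 0.002,"tz": 0,"turn": 0},
  {"grip": 1,"tx": 0,"ty": 0.002,"tz": 0,"turn": 0},
  {"grip": 1,"tx": 0,"ty": 0.002,"tz": 0,"turn": 0},
])

```text
clock: 16.0
position: [0.5481, 0.0388, 0.0598]
ee_rot: [0.033, 3.139, -0.013]
force: [0.6, -4.9, 1.6]
width: 0.189
```

```bash
python3 chk.py sideI 2>/dev/null; python3 - <<'E'
from h import *
cv2.imwrite("pics/c9.png",cv2.convertScaleAbs(np.hstack([crop(cv2.imread(f"pics/{n}.png"),297,160,52,75,7)[:, :364] for n in("sideD","sideI")]),alpha=1.5))
E
```

```text
[0.54805705 0.03880531 0.05978479] [ 0.55831404 -4.94708112  1.62714892]
insert change vs D,E 20.6 13.8 DE 14.6
red 17 206.1764705882353 [0.5487024  0.03868469 0.0465    ]
red 5 209.2 [0.5472981  0.04858175 0.0465    ]
red 5 210.0 [0.54730596 0.05124398 0.0465    ]
```

View pics/c9.png

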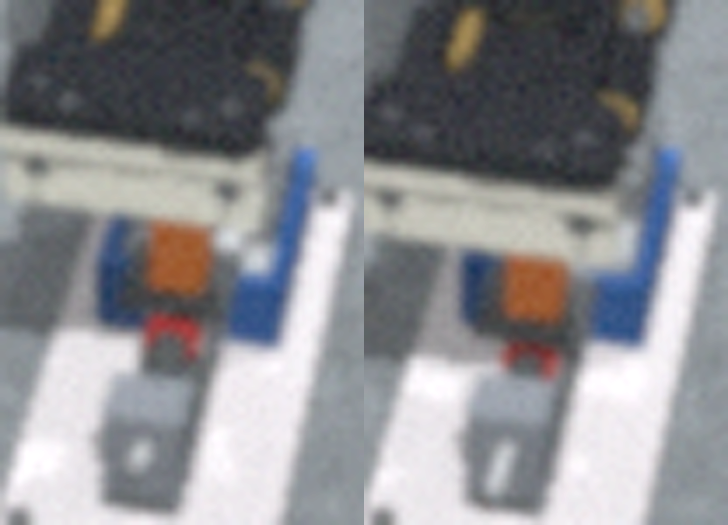

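The crops show the collar moved back about 11 mm and the bar end sticking out further at (500,465). The hand hides most of the insert, so I'll compare successive frames on its visible strip.

```bash
python3 - <<'E'
from h import *
F,G,I,E=[cv2.imread(f"pics/side{k}.png").astype(int) for k in "FGIE"]
np.set_printoptions(linewidth=200)
for n,a,b in(("E-F",E,F),("F-G",F,G),("G-I",G,I)):
    d=abs(a-b).sum(2); print(n); print(d[176:206:2,328:346]//6)
E
```

```text
E-F
[[ 1  0  4  0  1  2  0  1  1  3  1  0  0  0  1  1  0  0]
 [ 1  2  0  0  2  2  1  2  1  3  0  1  0  1  0  0  0  0]
 [ 5  3  2  1  1  1  3  1  1  2  0  1  0  1  1  1  0  0]
 [ 1  3  0  1  0  3  5  2  2  0  0  1  0  2  0  0  0  0]
 [ 0  2  1  1  1  1  1  0  0  0  2  1  1  1  1  1  0  0]
 [11 10 10  5  2  1  2  0  1  1  1  1  0  0  0  0  1  0]
 [ 2  0  1  2  0  2  0  1  2  0  1  0  1  1  0  0  0  0]
 [ 6  4  2  2  5  4  3  1  1  1  0  0  1  0  0  0  1  0]
 [ 6  7  5  2  5  6  2  0  0  0  1  0  0  0  0  0  1  1]
 [ 1  1  0  2  0  2  0  0  1  0  1  0  0  1  0  0  0  0]
 [ 1  3  2  3  2  0  3  1  1  2  1  1  0  0  0  0  0  0]
 [ 2  1  1  0  0  1  0  0  1  1  1  0  0  0  2  1  0  1]
 [ 0  1  2  1  0  1  0  0  0  0  0  1  1  0  0  0  0  1]
 [ 1  1  0  3  1  0  1  2  4  1  1  0  0  2  0  1  0  0]
 [ 0  0  0  0  0  2  2  1  0  1  0  0  0  0  0  0  0  0]]
F-G
[[ 2  0  1  0  0  4  3  4  1  2  5  3  1  0  1  0  0  0]
 [ 1  4  2  2  1  1  4  4  0  6  6  3  1  0  1  0  1  1]
 [ 0  0  1  1  1  3  0  2  1  4  4  2  0  1  0  0  1  0]
 [ 1  3  2  0  0  2  0  1  0  1  3  1  0  1  0  0  0  0]
 [ 1  2 
[... 509 characters left out ...]
  1  0  2  2  2  3  0  2  0  1  0  0  1  0  1  1  0]
 [ 0  1  0  0  2  0  1  1  0  0  1  1  0  0  1  0  1  1]]
G-I
[[1 1 2 1 0 1 1 0 0 1 0 1 0 1 0 1 0 0]
 [2 1 0 1 1 1 0 0 1 1 0 0 1 1 1 0 1 1]
 [1 1 0 1 0 0 0 0 0 0 1 0 0 1 1 0 1 1]
 [0 1 1 0 0 0 0 0 0 1 0 0 1 0 1 1 0 0]
 [1 3 0 2 2 0 0 1 0 0 0 1 1 1 0 0 1 0]
 [0 2 0 4 6 4 2 0 1 0 1 0 2 0 1 1 0 0]
 [1 1 2 6 4 2 1 2 2 0 2 1 1 0 0 0 1 0]
 [3 2 2 3 0 1 0 0 0 4 0 0 0 0 0 1 1 0]
 [4 8 8 8 5 2 0 0 0 1 1 0 1 0 1 0 1 2]
 [3 1 0 0 1 1 0 0 1 1 1 1 1 1 0 1 0 1]
 [1 1 1 1 0 0 0 1 0 3 0 1 0 0 0 0 2 0]
 [0 1 0 0 0 0 0 2 0 0 0 0 0 0 0 0 0 0]
 [2 2 2 0 0 2 0 2 0 2 0 1 1 1 0 1 0 0]
 [1 0 1 3 3 1 0 0 0 0 0 0 0 0 0 0 0 0]
 [1 0 1 0 1 3 0 1 1 0 0 0 0 1 1 0 0 0]]
```

The insert moved suddenly between frames F and G and has been still since, and the push force dropped, so the tip has released. I'll keep holding and check again.

>>> drive_tool([
  {"grip": 1,"tx": 0,"ty": 0,"tz": 0,"turn": 0},
  {"grip": 1,"tx": 0,"ty": 0,"tz": 0,"turn": 0},
  {"grip": 1,"tx": 0,"ty": 0,"tz": 0,"turn": 0},
  {"grip": 1,"tx": 0,"ty": 0,"tz": 0,"turn": 0},
  {"grip": 1,"tx": 0,"ty": 0,"tz": 0,"turn": 0},
  {"grip": 1,"tx": 0,"ty": 0,"tz": 0,"turn": 0},
  {"grip": 1,"tx": 0,"ty": 0,"tz": 0,"turn": 0},
  {"grip": 1,"tx": 0,"ty": 0,"tz": 0,"turn": 0},
])

```text
clock: 16.85
position: [0.5481, 0.0387, 0.0598]
ee_rot: [0.033, 3.139, -0.013]
force: [0.7, -5.5, 0.7]
width: 0.194
```

```bash
python3 chk.py sideJ 2>/dev/null; python3 - <<'E'
from h import *
I,J,F=[cv2.imread(f"pics/side{k}.png").astype(int) for k in "IJF"]
print(abs(I-J)[176:206,328:346].sum(2).max())
# visible +y/-x top edge of insert: predicted rows for latched (z .052) and popped (.064)
J0=np.array([.547,-.0284,0]);y=np.array([.021,1,0]);x=np.array([1,-.021,0]);z=np.array([0,0,1])
for h in(.052,.064): print(h,proj("side",[J0-.025*x+t*y+h*z for t in(.03,.0,-.03)]).round(1).tolist())
for n,X in(("F",F),("J",J)): print(n);print(X[174:206:2,328:342].sum(2)//3)
E
```

```text
[0.54807592 0.03872342 0.05977344] [ 0.73398913 -5.54368893  0.70696572]
insert change vs D,E 20.3 13.7 DE 14.6
red 17 206.1764705882353 [0.5487024  0.03868469 0.0465    ]
red 5 209.2 [0.5472981  0.04858175 0.0465    ]
red 7 210.14285714285714 [0.54710085 0.05167983 0.0465    ]
34
0.052 [[334.8, 195.3], [336.8, 187.1], [338.8, 179.2]]
0.064 [[335.0, 191.4], [337.0, 183.2], [339.0, 175.4]]
F
[[ 40  42  45  53  62  62  64  58  48  53  85 102 110 107]
 [ 35  41  43  42  41  42  53  57  59  82 103 110 109 110]
 [ 56  54  45  39  43  43  40  43  61  91 106 106 109 109]
 [ 55  51  47  41  41  36  47  60  81  96  96  98 104 108]
 [ 44  36  45  41  39  49  66  84  97  93  84  83  89  92]
 [ 35  37  40  32  46  62  79  91  95  87  74  71  74  81]
 [ 67  66  64  75  87  87  80  87  88  82  73  73  70  85]
 [126 123 122 120 117 102  93  87  83  73  72  72  80  98]
 [ 88  93 103 106 108  97  79  78  77  74  72  67  82 117]
 [ 81  92 108 119 114  97  81  74  72  71  72  73  94 134]
 [118 124 129 126 123 117 106  95  82  76  70  78 120 150]
 [120 120 123 131 133 136 130 113  90  74  67  89 131 157
[... 485 characters left out ...]
4  38  39  34  45  64  86  97  91  78  78  88  94]
 [ 41  40  41  40  46  64  81  90  86  84  77  72  70  83]
 [ 45  44  44  49  60  73  85  85  79  74  71  70  70  81]
 [114 113 106 105 101  91  77  76  74  69  70  71  79  96]
 [105 113 115 118 112 101  90  83  79  68  73  64  80 115]
 [ 71  78  95 103 110 120 127 117  93  78  72  70  93 131]
 [109 119 125 127 124 126 128 113  92  77  70  81 119 150]
 [116 127 127 129 124 121 123 107  83  75  70  91 128 157]
 [107 108 105 105 105 102  99  88  77  67  85 119 149 162]
 [ 79  76  73  70  69  74  78  69  71  67  91 130 156 161]
 [ 66  69  61  60  62  59  58  62  58  73 111 146 160 164]
 [ 67  65  60  61  62  61  58  61  66  89 130 155 164 164]]
```

>>> drive_tool([
  {"grip": 1,"tx": 0,"ty": -0.003,"tz": 0,"turn": 0},
  {"grip": 1,"tx": 0,"ty": -0.006,"tz": 0,"turn": 0},
  {"grip": 1,"tx": 0,"ty": -0.009,"tz": 0,"turn": 0},
  {"grip": 1,"tx": 0,"ty": -0.012,"tz": 0,"turn": 0},
  {"grip": 1,"tx": 0,"ty": -0.015,"tz": 0,"turn": 0},
  {"grip": 1,"tx": 0,"ty": -0.018,"tz": 0,"turn": 0},
  {"grip": 1,"tx": -0.0005,"ty": -0.021,"tz": 0,"turn": 0},
  {"grip": 1,"tx": -0.0005,"ty": -0.024,"tz": 0,"turn": 0},
  {"grip": 1,"tx": -0.0005,"ty": -0.027,"tz": 0,"turn": 0},
  {"grip": 1,"tx": -0.0005,"ty": -0.027,"tz": 0,"turn": 0},
])

```text
clock: 17.9
position: [0.5478, 0.0277, 0.0597]
ee_rot: [0.034, 3.139, -0.014]
force: [0.7, -0.6, -1.3]
width: 0.192
```

```bash
python3 chk.py sideK 2>/dev/null
```

```text
[0.54784792 0.02768618 0.05972326] [ 0.693469   -0.60577922 -1.32083528]
insert change vs D,E 16.7 18.0 DE 14.6
red 17 206.1764705882353 [0.5487024  0.03868469 0.0465    ]
red 5 209.2 [0.5472981  0.04858175 0.0465    ]
red 17 208.35294117647058 [0.54815723 0.0459119  0.0465    ]
```

>>> drive_tool([
  {"grip": 1,"tx": 0,"ty": 0,"tz": 0.01,"turn": 0},
  {"grip": 1,"tx": 0,"ty": 0,"tz": 0.03,"turn": 0},
  {"grip": 1,"tx": 0,"ty": 0,"tz": 0.06,"turn": 0},
  {"grip": 1,"tx": 0,"ty": 0,"tz": 0.12,"turn": 0},
  {"grip": 1,"tx": 0,"ty": 0,"tz": 0.2,"turn": 0},
  {"grip": 1,"tx": 0,"ty": 0.1,"tz": 0.2,"turn": 0},
  {"grip": 1,"tx": -0.01,"ty": 0.2,"tz": 0.2,"turn": -0.1},
  {"grip": 1,"tx": -0.02,"ty": 0.3,"tz": 0.2,"turn": -0.2},
  {"grip": 1,"tx": -0.04,"ty": 0.4,"tz": 0.2,"turn": -0.3},
  {"grip": 1,"tx": -0.0464,"ty": 0.5,"tz": 0.2,"turn": -0.436},
  {"grip": 1,"tx": -0.0464,"ty": 0.603,"tz": 0.16,"turn": -0.436},
  {"grip": 1,"tx": -0.0464,"ty": 0.603,"tz": 0.1,"turn": -0.436},
  {"grip": 1,"tx": -0.0464,"ty": 0.603,"tz": 0.1,"turn": -0.436},
])

```text
clock: 19.25
position: [0.5274, 0.2694, 0.0982]
ee_rot: [-0.739, -3.051, 0.018]
force: [0.3, -1.3, -0.4]
width: 0.194
```

```bash
python3 - <<'E'
from h import *
p,a,s=yaw();print(p,a,s["ee_rot"],s["force"],s["width"]*92,(np.array([.5293,.2689,.0413])-p)/.4,(62.57-a)/60)
M=R.from_rotvec(s["ee_rot"]).as_matrix();print("axis",M[:,2])
A=get_image("side")[:,:,::-1];T=get_image("top")[:,:,::-1];cv2.imwrite("pics/sideL.png",A);cv2.imwrite("pics/topL.png",T)
a1=crop(A,265,200,95,120,4);a2=crop(A,290,150,70,90,5);a3=crop(cv2.imread("pics/side0.png"),305,165,45,45,4)
W=np.zeros((480,780,3),np.uint8);W[:480,:380]=a1;W[:450,380:730]=a2;cv2.imwrite("pics/c10.png",cv2.convertScaleAbs(W,alpha=1.4))
E
```

```text
[0.52743735 0.26943638 0.09820009] 62.78492617854369 [-0.73854845 -3.05104953  0.01756757] [ 0.3233701 -1.2754204 -0.3783458] 17.819385732127103 [ 0.00465663 -0.00134095 -0.14225023] -0.0035821029757282003
axis [-0.00494484 -0.01031841 -0.99993454]
```

View pics/c10.png

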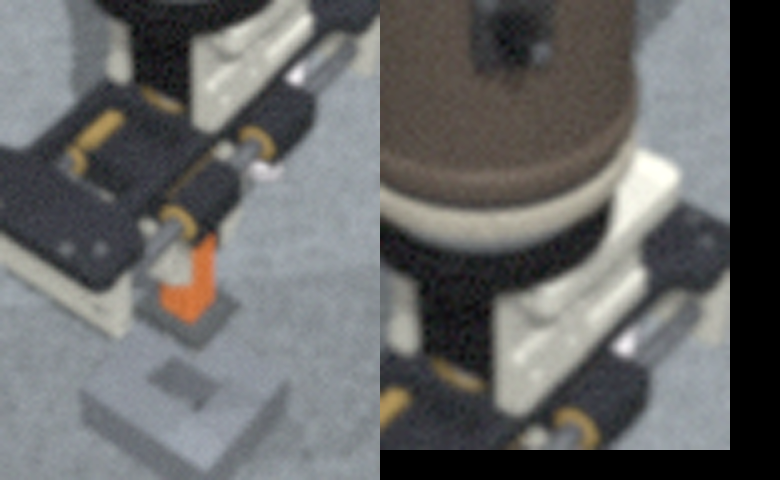

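The fork hangs upright over the slot at (185,380). The arm hides the jig for now. I'll lower the fork.

>>> drive_tool([
  {"grip": 1,"tx": 0.0047,"ty": -0.0013,"tz": -0.02,"turn": -0.0036},
  {"grip": 1,"tx": 0.0047,"ty": -0.0013,"tz": -0.05,"turn": -0.0036},
  {"grip": 1,"tx": 0.0047,"ty": -0.0013,"tz": -0.08,"turn": -0.0036},
  {"grip": 1,"tx": 0.0047,"ty": -0.0013,"tz": -0.11,"turn": -0.0036},
  {"grip": 1,"tx": 0.0047,"ty": -0.0013,"tz": -0.13,"turn": -0.0036},
  {"grip": 1,"tx": 0.0047,"ty": -0.0013,"tz": -0.135,"turn": -0.0036},
  {"grip": 1,"tx": 0.0047,"ty": -0.0013,"tz": -0.135,"turn": -0.0036},
])

```text
clock: 20.05
position: [0.531, 0.2677, 0.046]
ee_rot: [-0.75, -3.05, 0.016]
force: [0.6, -0.0, -1.0]
width: 0.188
```

```bash
python3 - <<'E'
from h import *
p,a,s=yaw();print(p,a,s["force"],(np.array([.5293,.2689,.0413])-p)/.4)
E
```

```text
[0.53100371 0.26774042 0.04596286] 62.387876958272955 [ 0.55945765 -0.02897492 -1.02778302] [-0.00425927  0.00289895 -0.01165716]
```

>>> drive_tool([
  {"grip": 1,"tx": -0.004,"ty": 0.0025,"tz": -0.003,"turn": 0.002},
  {"grip": 1,"tx": -0.004,"ty": 0.0025,"tz": -0.007,"turn": 0.002},
  {"grip": 1,"tx": -0.004,"ty": 0.0025,"tz": -0.0105,"turn": 0.002},
  {"grip": 1,"tx": -0.004,"ty": 0.0025,"tz": -0.0105,"turn": 0.002},
  {"grip": 1,"tx": -0.004,"ty": 0.0025,"tz": -0.0105,"turn": 0.002},
])

```text
clock: 20.55
position: [0.5295, 0.2687, 0.0419]
ee_rot: [-0.747, -3.051, 0.016]
force: [-0.0, 0.7, -2.3]
width: 0.194
```

>>> drive_tool([
  {"grip": 0.5,"tx": 0,"ty": 0,"tz": 0,"turn": 0},
  {"grip": 0.2,"tx": 0,"ty": 0,"tz": 0,"turn": 0},
  {"grip": 0,"tx": 0,"ty": 0,"tz": 0,"turn": 0},
  {"grip": 0,"tx": 0,"ty": 0,"tz": 0,"turn": 0},
  {"grip": 0,"tx": 0,"ty": 0,"tz": 0.03,"turn": 0},
  {"grip": 0,"tx": 0,"ty": 0,"tz": 0.1,"turn": 0},
  {"grip": 0,"tx": 0,"ty": 0,"tz": 0.2,"turn": 0},
  {"grip": 0,"tx": 0,"ty": 0,"tz": 0.3,"turn": 0},
  {"grip": 0,"tx": 0,"ty": 0,"tz": 0.4,"turn": 0},
  {"grip": 0,"tx": -0.2,"ty": 0.1,"tz": 0.4,"turn": 0},
  {"grip": 0,"tx": -0.35,"ty": 0.25,"tz": 0.4,"turn": 0},
  {"grip": 0,"tx": -0.45,"ty": 0.4,"tz": 0.4,"turn": 0},
  {"grip": 0,"tx": -0.45,"ty": 0.5,"tz": 0.4,"turn": 0},
  {"grip": 0,"tx": -0.45,"ty": 0.5,"tz": 0.4,"turn": 0},
])

```text
clock: 21.95
position: [0.3612, 0.4476, 0.2032]
ee_rot: [0.747, 3.051, -0.014]
force: [1.7, 1.1, 0.5]
width: 0.498
```

```bash
python3 - <<'E'
from h import *
p,a,s=yaw();print(p,a,s["force"])
A=get_image("side")[:,:,::-1];T=get_image("top")[:,:,::-1];cv2.imwrite("pics/sideM.png",A);cv2.imwrite("pics/topM.png",T)
S0=cv2.imread("pics/side0.png")
W=np.zeros((600,800,3),np.uint8)
W[:330,:270]=crop(A,265,255,90,110,3)
W[:400,275:535]=crop(S0,295,165,65,100,4);W[:400,540:800]=crop(A,295,165,65,100,4)
t=crop(T,155,190,210,65,2.9)[:188];W[405:405+len(t),:t.shape[1]]=t
cv2.imwrite("pics/c11.png",cv2.convertScaleAbs(W,alpha=1.3))
E
```

```text
[0.36122019 0.44755292 0.20321652] 62.48581293013735 [1.73797956 1.13075772 0.50137819]
```

View pics/c11.png

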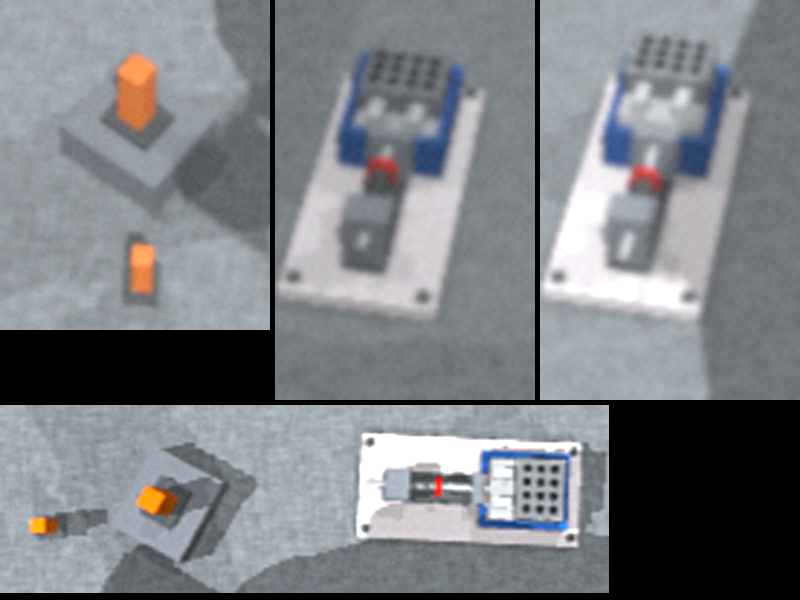

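```bash
python3 - <<'E'
from h import *
def om(f,x0,x1,y0,y1):
    X=cv2.imread(f).astype(int);m=(X[:,:,2]>1.5*X[:,:,1])&(X[:,:,2]>80);v,u=np.nonzero(m[y0:y1,x0:x1]);return len(u),u.mean().round(2)+x0,v.mean().round(2)+y0,v.min()+y0,v.max()+y0
for n,b in(("side",(295,330,265,305)),("top",(195,230,210,235))): print(n,om(f"pics/{n}0.png",*b),om(f"pics/{n}M.png",*b))
# insert vertical shift between side0 and sideM
a=cv2.imread("pics/side0.png");m=cv2.imread("pics/sideM.png")
r=cv2.matchTemplate(m[165:205,305:350],a[178:190,316:340],cv2.TM_CCOEFF_NORMED);_,s,_,l=cv2.minMaxLoc(r);print("insert shift px",l[0]+305-316,l[1]+165-178,s)
j=[.547,-.04];print(proj("side",[[*j,.052],[*j,.064]]))
sign_off()
E
```

```text
side (256, np.float64(310.47), np.float64(285.01), np.int64(273), np.int64(297)) (249, np.float64(310.0), np.float64(285.28), np.int64(273), np.int64(297))
top (104, np.float64(208.71), np.float64(222.95), np.int64(218), np.int64(228)) (104, np.float64(208.61), np.float64(222.7), np.int64(218), np.int64(227))
insert shift px 0 -4 0.7604561448097229
[[327.27848435 182.63748643]
 [327.40436494 178.80082135]]
the job is handed in; nothing more can be done
```

The insert popped fully up, and the fork is back in its stand and released. I handed the job in at about 22 s of the 48 s allowed.

**What I did:**
- I took the large fork from its stand. My first grip looked shallow, so I set it back once and gripped it 10 mm deeper.
- I lowered the fork astride the bar and eased the collar back about 10.5 mm at no more than about 6 N. I held it there for over a second after the insert popped.
- I then eased the fork off the collar, lifted it out, put it back in the stand and let go.

**Last checks:**
- **Insert:** it sits 4 px higher in the side view, against 3.8 px expected for 12 mm of lift, so it is all the way up within what one pixel can show. While the fork was still on the collar, the gripper mostly hid the insert. I judged the pop then from a sudden image change and a drop in push force.
- **Fork:** its handle is within 0.5 px of its starting position in both views, upright and fully down, with nothing touching it.
- **Collar:** it did not spring fully back to where it started, staying a few millimetres away. I think the bar's tip now rests against the raised insert.
- **Disagreement:** the side camera showed the hand 20–40 mm higher than the reported tool position. I never resolved this, but there were no unexpected contact forces.

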